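# Take the stop collar off the bent length-stop rod

## Task

Slide the loose steel stop collar off the open end of the length-stop rod, gently: the rod has been knocked out of true, so feel your way along it and never force the collar against it. Then lay the collar on its rim in the wooden cradle, between the two cheeks and down on both dowels, and let go. Leave the glue bottle, try square, screwdriver and offcut where they are.

Things in the scene. Friction and masses are not known exactly. Their poses are not given: they have to be found in the camera images.
- stop_stand: Length stop bolted down: grey base plate 100 x 90 x 14 mm, block 45 (x) x 46 (y) mm up to 144 mm high, round boss of 38 mm diameter with its end face 34 mm out along +x, from which one rigid steel rod of 16 mm diameter sticks out roughly along +x, 120 mm up; its open end is 220 mm out from the origin. Origin: centre of the base plate's underside, z up.
- rod_root (a point): Point on the rod's axis where it is bent, inside the collar at the start: 70 mm along the stand's x, 120 mm up; axes as the stand's. From here the rod leads straight to its open end 150 mm on, but up to 8 degrees to either side and 6 degrees up or down from x. No pose tells this: it is felt as side force. Over 12 N between collar and rod is forcing it.
- collar: Dark steel stop collar, a plain ring 50 mm outside diameter, 21 mm bore, 18 mm thick, about 0.16 to 0.3 kg, hanging loosely on the rod (bore 5 mm wider than the rod) with its centre about 70 mm along the stand's x. Origin: its centre; x is its bore axis. It is free to slide, turn and cock a few degrees on the rod, so take it squarely to its own axis.
- cradle: Wooden cradle fixed to the bench: block 64 (x) x 44 (y) x 20 mm, two dowels of 10 mm diameter along x at y = -14 and +14 mm (axes 24 mm up), two cheeks 30 mm wide in y, tops 54 mm up, 28 mm apart along x. The collar lies between them, bore axis along x, its centre then 50.5 mm above the origin. Origin: centre of the underside, z up.
- glue: Yellow glue bottle with red cap, 52 mm diameter, 150 mm tall, bystander. Origin: centre of its underside.
- square: Try square lying flat, dark wooden stock 110 x 18 x 18 mm and steel blade 160 mm, bystander. Origin: centre of the stock's underside.
- driver: Screwdriver lying on the bench, bystander. Handle to its -x.
- offcut: Pale wood offcut 70 x 120 x 22 mm lying on the bench, bystander. Origin: centre of its underside.
Not all that is in view belongs to the job. Of the things that look like the collar, the smallest one is meant. Several things have the shape of the cradle; the one meant has the colours described above.

How it is judged (in metres and radians):
On the way:
1. the collar is clear beyond the open end of the rod (x of collar in the frame of stop_stand above 0.232 m), for 0.1 s.
At the end, for the whole second after the job is handed in: The collar lies at rest in the cradle between the cheeks, on both dowels: centre within 6 mm along and 4 mm across of the middle, 47 to 53.5 mm up, bore axis within 0.2 rad of the cradle's x (x of collar in the frame of cradle between -0.006 and 0.006 m and y of collar in the frame of cradle between -0.004 and 0.004 m and z of collar in the frame of cradle between 0.047 and 0.0535 m and angle between the x axis of collar and the x axis of cradle, either way round below 0.2 rad and linear speed of collar below 0.02 m/s and angular speed of collar below 0.2 rad/s); the robot touches nothing.
It fails at once if the collar is forced against the rod or its stand with more than 12 N (contact force between collar and stop_stand above 12 N).
It fails at once if the collar is dropped or banged into the cradle with more than 30 N (contact force between collar and cradle above 30 N).
It fails at once if a bystander is moved more than 15 mm (distance of any of glue, square, driver, offcut from where it was at the start of the episode above 0.015 m).
It also fails if it takes over 69 s, if anything falls off the work surface, if the arm or the gripper's body presses on something with over 40 N, if the wrist force passes 120 N, or if a joint passes its speed limit or range.

## Robot

A 6-joint arm with a two-finger parallel gripper is mounted at the origin on the work surface. World frame = base frame: x ahead of the robot, y to its left, z up, the work surface at z = 0. Lengths are in mm, angles in degrees, forces in N, time in s.
With the tool pointing down it reaches from about 350 to 850 mm from the base axis. Payload 8.1 kg.
Tool frame: the origin (TCP) lies on the centre line of the jaws, within the pads' length; the fingertips stand 11 mm ahead of it and the grasp point (between the pads) lies 8 mm behind it; z points along the fingers, y is the direction in which the jaws open and shut (so a half turn about z gives the same grasp; the last joint's range is limited). The gripper opens to 85 mm and grips with 20 to 120 N. Pads are 22 mm wide; open, the fingers measure 114 mm over their backs; the gripper's body (76 mm by 85 mm) begins 54 mm behind the grasp point. The pads swing forward as they close: fully open they stand 13 mm farther back than shut.
Start: joints at [-68.663, 7.471, 85.268, -0, 87.261, -4.893], TCP at [265.205, -538.212, 242.292] pointing down, gripper open.
Joint ranges: [-169.43, 169.43], [-51.17, 129.36], [1.28, 143.12], [-76.62, 256.62], [0, 156.53], [-152.29, 152.29]. Speed limits (degrees/s): [136.94, 136.94, 159.86, 180, 180, 180].

## Interface

Orientations are given as [roll, pitch, yaw] about the fixed x, y, z axes, in that order (R = Rz(yaw) Ry(pitch) Rx(roll)).
In Python, from bench import telemetry, viewer, r gives the robot as it stands.
- The arm moves only by the shell command python3 -m inch 'ROWS' [FORCE]. ROWS is JSON, a list of rows, each a list of 3 entries, a list of its own where there are three numbers: the shift along the tool's x, y, z in cm, then the turn, a rotation vector about the tool's x, y, z in rad, then the opening, from 0 (shut) to 1 (fully open). A call has 1 to 20 rows; each row is the pose to reach, as a shift and turn from the pose commanded when the call began, along the tool's axes at that moment; what a row does not reach only later rows make up. A row lasts 1/10 s, in which the tool goes at most 50 mm and 8.59 degrees, less where a joint would pass 70% of its speed; a pose out of reach is approached as far as the arm can. A call with a gripper value outside its range is refused whole. The fingers move at their own pace and stop on an object; FORCE is the grip in N (left out, the last holds). Time passes only in rows, so rows that repeat a pose let the fingers close. It gives the time, the measured TCP pose, the force and the opening at its end, in the units of the state.
- telemetry.sense(): the state, without advancing time (a new reading comes with each control period).
- viewer.snapshot(name): name is "scene" or "top" or "wrist"; returns the picture (420x560x3 uint8, red, green, blue); there is no depth.
- viewer.camera_model(name): a dict with "fx", "fy", "cx", "cy" (pixels), "cam_to_world" (4x4, takes a point from camera to world coordinates); the wrist camera has in their place "mount" (4x4, takes a point from camera to tool coordinates, whose origin is the TCP and whose axes are the flange's). Camera axes: x right, y down, z forward; pixel columns grow to the right and rows downward; lengths in mm; the calibration is good to about 2 mm. A picture is of the moment at which its call begins: read the wrist's pose just before it. camera_model takes no time and is no camera call.
- r.hand_in(): hands the job in, once; it reports no verdict.
The state is a dict: "time": time; "joint_pos": joint angles; "qd": joint speeds; "joint_efforts": joint torques, N m; "tool_pos": TCP position; "tcp_rot": TCP orientation; "ft_force": force on the tool from outside, world axes, zero at the start; "wrist_torque": the same for the moment, N m; "finger_gap": finger opening in mm.
Only numpy, scipy, OpenCV 4.12 (cv2) and the standard library are available. Lean on these libraries where they do the work, as an engineer would, in place of code of your own. Each camera call takes 0.05 s, during which the arm holds its last target.

## Working session

There is one attempt and no reset: what is moved stays moved. The work goes in short steps, Python scripts to look and compute and a shell command to move; the robot and the scene stay as the last step left them, time stands still between calls to the robot, and variables do not carry over. Pictures are saved under pics/ and viewed, and the job is handed in when it is done.

```bash
ls -la; mkdir -p pics
python3 - <<'E'
from bench import telemetry, viewer, r
import cv2,json
print(telemetry.sense())
for n in ["scene","top","wrist"]:
    im=viewer.snapshot(n); cv2.imwrite(f"pics/{n}0.png",im[:,:,::-1])
    m=viewer.camera_model(n); print(n,{k:(v if not hasattr(v,'tolist') else v.tolist()) for k,v in m.items()})
E
```

```text
total 12
drwxr-xr-x  3 agent agent 4096 Dec  7 14:57 .
drwxr-xr-x 23 root  root  4096 Dec  7 14:57 ..
drwxr-xr-x  2 agent agent 4096 Dec  7 14:57 pics
{'time': 0.0, 'joint_pos': array([-6.86611454e+01,  7.51599797e+00,  8.53295351e+01, -1.43962539e-03,
        8.72626954e+01, -4.89202752e+00]), 'qd': array([-0.03467424,  0.02286087, -0.0886449 , -0.033225  ,  0.05658418,
        0.0280742 ]), 'joint_efforts': array([-2.87859275e-04, -5.69394636e+01, -5.00549877e+01, -2.54439519e-04,
        1.50504842e-02,  2.60800891e-05]), 'tool_pos': array([ 265.0183311 , -537.69704142,  241.23269925]), 'tcp_rot': array([-1.79892043e+02, -7.79692152e-03,  2.62309449e+01]), 'ft_force': array([ 0.45202492,  0.53104331, -0.40156743]), 'wrist_torque': array([-0.01729233,  0.03341501, -0.02685964]), 'finger_gap': 85.40461698002203}
scene {'fx': 510.88212130590983, 'fy': 510.88212130590983, 'cx': 291.55929492717655, 'cy': 210.1801440741511, 'cam_to_world': [[0.7819977261642882, 0.48569243818638025, -0.39061798699298506, 996.524609230769], [0.6232002038659782, -0.6194013921474636, 0.4774551510950397, -44
[... 236 characters left out ...]
m_to_world': [[-0.002318413835385667, -0.9832850648743935, 0.18205797470104867, 298.046561007586], [-0.9998433238579708, 0.005474193063566412, 0.016833328457189874, 45.38211569867109], [-0.017548580966355348, -0.1819904239383561, -0.9831436990088501, 1527.264379978386], [0.0, 0.0, 0.0, 1.0]]}
wrist {'fx': 302.5221138218274, 'fy': 302.5221138218274, 'cx': 284.67957078744155, 'cy': 211.31825751803035, 'mount': [[0.0003842974106108284, -0.9505188749708586, -0.31066657470611614, 78.79458119890276], [0.9999990479586179, -4.644215906438384e-05, 0.0013791029625069891, 0.18126873706358904], [-0.0013252914228696682, -0.3106668089243788, 0.9505179521899549, -132.50289443194256], [0.0, 0.0, 0.0, 1.0]]}
```

View pics/scene0.png

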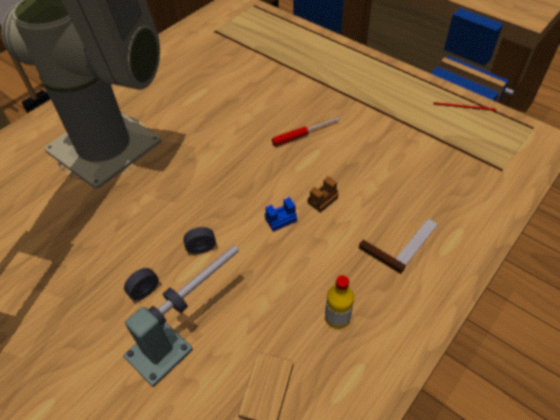

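View pics/top0.png

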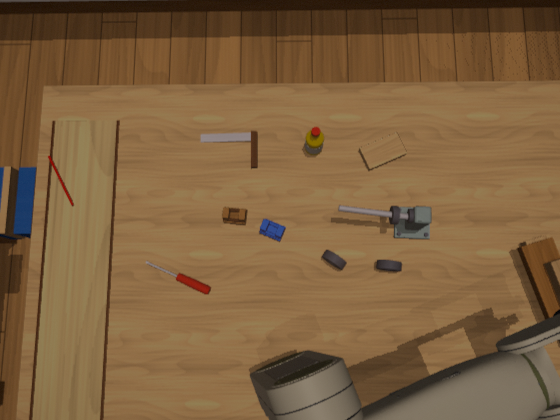

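View pics/wrist0.png

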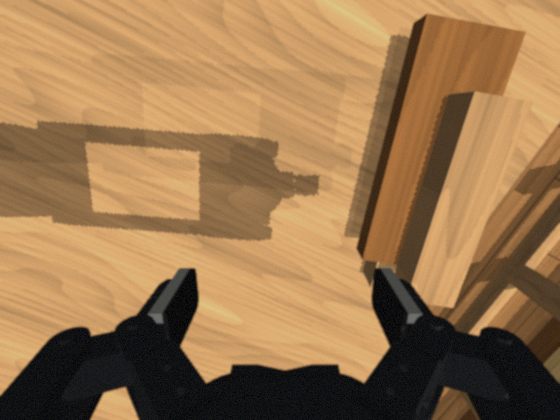

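Collar-like things in the top view: one on the rod at (395,215), one loose at (334,260) and one loose at (389,265). The smallest is the one on the rod. Cradle-like things: wooden brown at (235,215) and blue at (272,230). The wooden one is meant. I'll enlarge to confirm both.

Run:
```python
import cv2,numpy as np
t=cv2.imread("pics/top0.png"); s=cv2.imread("pics/scene0.png")
c=cv2.resize(t[180:290,320:440],None,fx=5,fy=5,interpolation=cv2.INTER_CUBIC); cv2.imwrite("pics/c1.png",c)
c=cv2.resize(t[195:250,215:295],None,fx=8,fy=8,interpolation=cv2.INTER_CUBIC); cv2.imwrite("pics/c2.png",c)
c=cv2.resize(s[220:390,115:245],None,fx=3.5,fy=3.5,interpolation=cv2.INTER_CUBIC); cv2.imwrite("pics/c3.png",c)
c=cv2.resize(s[170:240,250:350],None,fx=7,fy=7,interpolation=cv2.INTER_CUBIC); cv2.imwrite("pics/c4.png",c)
```

```text
(no output)
```

View pics/c1.png

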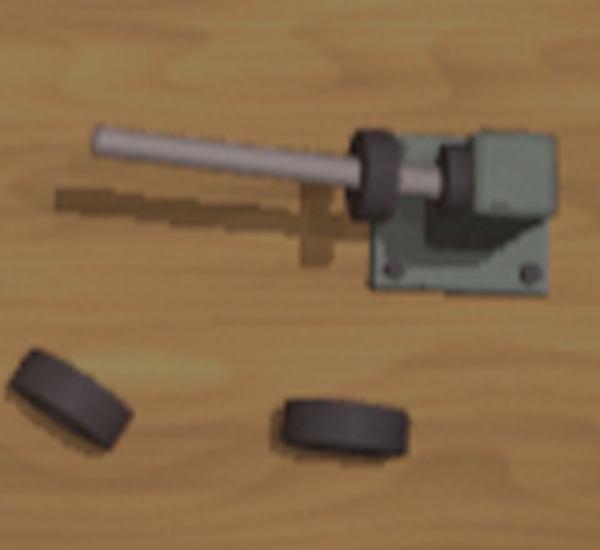

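View pics/c2.png

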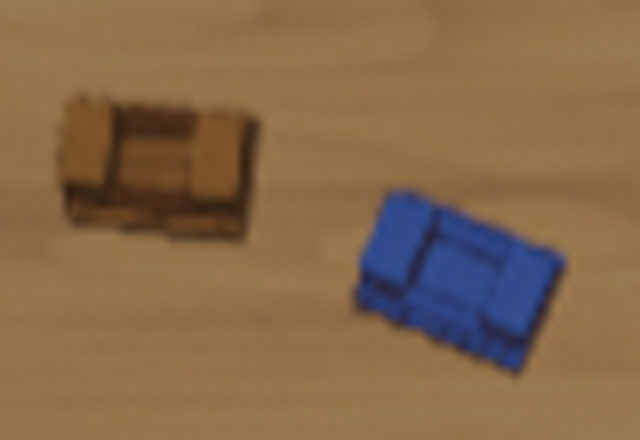

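View pics/c3.png

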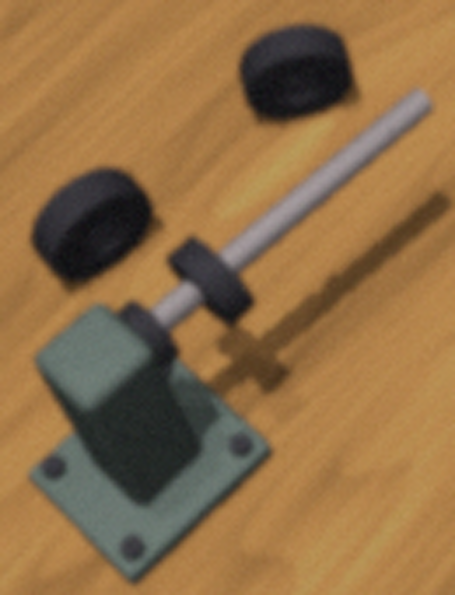

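View pics/c4.png

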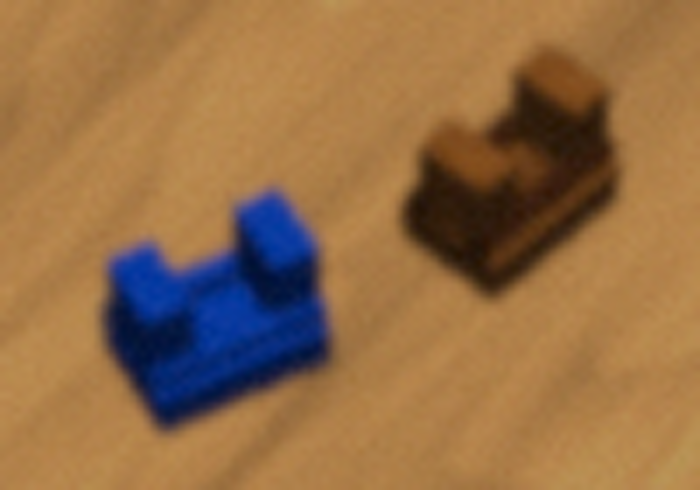

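```bash
cat > h.py <<'E'
import numpy as np, cv2
from scipy.optimize import least_squares
from scipy.spatial.transform import Rotation as R
from bench import telemetry, viewer
def cam(n):
    m=viewer.camera_model(n); K=[m[k] for k in("fx","fy","cx","cy")]
    return K,np.array(m["cam_to_world"] if n!="wrist" else m["mount"])
def pose(s=None):
    s=s or telemetry.sense(); T=np.eye(4); T[:3,:3]=R.from_euler('xyz',s["tcp_rot"],degrees=True).as_matrix(); T[:3,3]=s["tool_pos"]; return T
def proj(K,T,p):
    p=np.atleast_2d(p); q=(p-T[:3,3])@T[:3,:3]; return np.c_[K[0]*q[:,0]/q[:,2]+K[2],K[1]*q[:,1]/q[:,2]+K[3]]
def atz(K,T,uv,z):
    d=T[:3,:3]@[(uv[0]-K[2])/K[0],(uv[1]-K[3])/K[1],1]; return T[:3,3]+d*(z-T[2,3])/d[2]
def tri(obs): # [(K,T,uv)]
    f=lambda p: np.concatenate([proj(K,T,p)[0]-uv for K,T,uv in obs])
    r=least_squares(f,[500,0,50]); return r.x,r.fun
def place(xyyaw,pts):
    c,s=np.cos(xyyaw[2]),np.sin(xyyaw[2]); P=np.array(pts,float); return np.c_[xyyaw[0]+c*P[:,0]-s*P[:,1],xyyaw[1]+s*P[:,0]+c*P[:,1],P[:,2]]
def fit(obs,x0): # [(K,T,pts,uvs)]
    f=lambda x: np.concatenate([(proj(K,T,place(x,p))-np.array(u)).ravel() for K,T,p,u in obs])
    return least_squares(f,x0,x_scale=[10,10,.1],loss='soft_l1')
E
python3 - <<'E'
from h import *
t=cam("top");s=cam("scene")
# rod tip
print("tip",tri([(*t,(339.6,208.4)),(*s,(235.9,248.9))]))
print("collar",tri([(*t,(395.2,215)),(*s,(175.,300.9))]))
# stand: x=+world y. block -? corners: assume block spans x -22.5..22.5 about? fit offset
for z,uv in [(144,(415,206.6)),(144,(431,206.6)),(144,(430.4,222.6)),(144,(414.8,222.6)),(14,(394.4,237.8)),(14,(429.6,238.8))]: print(z,atz(*t,uv,z).round(1))
print()
for z,uv in [(144,(125.9,322)),(144,(143.6,307.1)),(144,(159.3,321.4)),(144,(141.3,336.6)),(14,(124.4,354.9)),(14,(153,385.7)),(14,(192.1,348.6))]: print(z,atz(*s,uv,z).round(1))
print("cradle")
f=lambda x,y:(215+x/8,195+y/8)
for z,c in [(54,(72,95)),(54,(115,105)),(54,(103,188)),(54,(62,180)),(54,(196,110)),(54,(245,115)),(54,(238,200)),(54,(194,192))]: print(z,atz(*t,f(*c),z).round(1))
g=lambda x,y:(250+x/7,170+y/7)
for z,c in [(54,(440,125)),(54,(512,160)),(54,(492,190)),(54,(425,152)),(54,(545,45)),(54,(608,90)),(54,(590,112)),(54,(520,75)),(0,(490,295)),(0,(618,200)),(0,(408,222))]: print(z,atz(*s,g(*c),z).round(1))
E
```

```text
tip (array([562.37244883, -83.24641352, 126.62856825]), array([-0.7263438 , -0.52510792, -0.63231436,  0.15415375]))
collar (array([ 545.79326813, -231.20874253,  115.16909524]), array([-0.85997854, -0.50923797, -0.65573447,  0.15522381]))
144 [ 561.4 -280.2  144. ]
144 [ 561.1 -321.7  144. ]
144 [ 518.9 -318.   144. ]
144 [ 519.1 -277.6  144. ]
14 [ 496.6 -248.5   14. ]
14 [ 493.3 -347.4   14. ]

144 [ 525.4 -317.8  144. ]
144 [ 527.7 -280.   144. ]
144 [ 569.6 -281.5  144. ]
144 [ 566.6 -319.2  144. ]
14 [ 500.2 -344.6   14. ]
14 [ 587.6 -350.5   14. ]
14 [ 592.8 -255.4   14. ]
cradle
54 [580.7 230.9  54. ]
54 [577.1 215.8  54. ]
54 [547.7 219.6  54. ]
54 [550.6 233.9  54. ]
54 [575.2 187.4  54. ]
54 [573.3 170.3  54. ]
54 [543.2 172.4  54. ]
54 [546.1 187.8  54. ]
54 [550.3 183.9  54. ]
54 [577.9 186.4  54. ]
54 [580.3 172.2  54. ]
54 [553.5 171.6  54. ]
54 [556.8 233.7  54. ]
54 [585.  230.4  54. ]
54 [585.9 218.9  54. ]
54 [558.1 217.8  54. ]
0 [581.9 172.    0. ]
0 [591.8 232.2   0. ]
0 [541.1 180.1   0. ]
```

The collar meant is the small ring on the rod (top ≈ (395,215)), visibly smaller than the two loose rings. The cradle meant is the brown wooden one (top ≈ (235,215)). The stand is at about (543,-299) with its x near world +y. The triangulated rod tip is about (562,-83,127). I'll move above the collar for a close look.

```bash
python3 -m inch '[[[38.7,-15.2,4.1],[0,0,-1.026],1],[[38.7,-15.2,4.1],[0,0,-1.026],1],[[38.7,-15.2,4.1],[0,0,-1.026],1],[[38.7,-15.2,4.1],[0,0,-1.026],1],[[38.7,-15.2,4.1],[0,0,-1.026],1],[[38.7,-15.2,4.1],[0,0,-1.026],1],[[38.7,-15.2,4.1],[0,0,-1.026],1],[[38.7,-15.2,4.1],[0,0,-1.026],1],[[38.7,-15.2,4.1],[0,0,-1.026],1],[[38.7,-15.2,4.1],[0,0,-1.026],1],[[38.7,-15.2,4.1],[0,0,-1.026],1],[[38.7,-15.2,4.1],[0,0,-1.026],1],[[38.7,-15.2,4.1],[0,0,-1.026],1],[[38.7,-15.2,4.1],[0,0,-1.026],1]]'
python3 - <<'E'
from h import *
import json
T=pose(); np.save("pics/w1.npy",T); cv2.imwrite("pics/w1.png",viewer.snapshot("wrist")[:,:,::-1]); print(telemetry.sense()["tool_pos"],telemetry.sense()["tcp_rot"])
cv2.imwrite("pics/top1.png",viewer.snapshot("top")[:,:,::-1])
E
```

```text
time: 1.55
tool_pos: [544.6, -231.9, 201.5]
tcp_rot: [180.0, 0.0, 84.9]
ft_force: [-0.5, -0.0, 0.4]
finger_gap: 85.6
[ 544.71178545 -231.77320305  201.5166804 ] [1.79985058e+02 1.13198942e-02 8.49248044e+01]
```

View pics/w1.png

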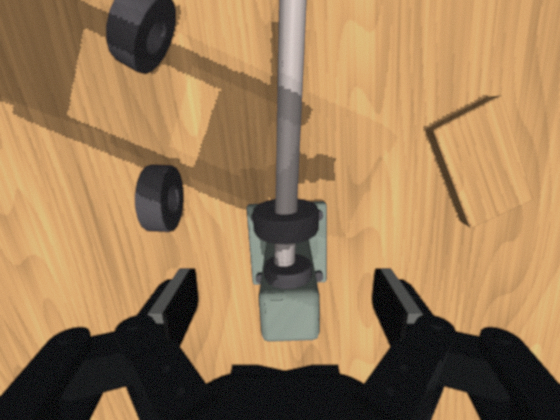

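Run:
```python
import cv2
s=cv2.imread("pics/w1.png")
cv2.imwrite("pics/w1a.png",cv2.resize(s[190:350,230:350],None,fx=5,fy=3.75*4/3,interpolation=cv2.INTER_CUBIC)[:600*2])
cv2.imwrite("pics/w1a.png",cv2.resize(s[195:295,235:345],None,fx=6,fy=6,interpolation=cv2.INTER_CUBIC))
```

```text
(no output)
```

View pics/w1a.png

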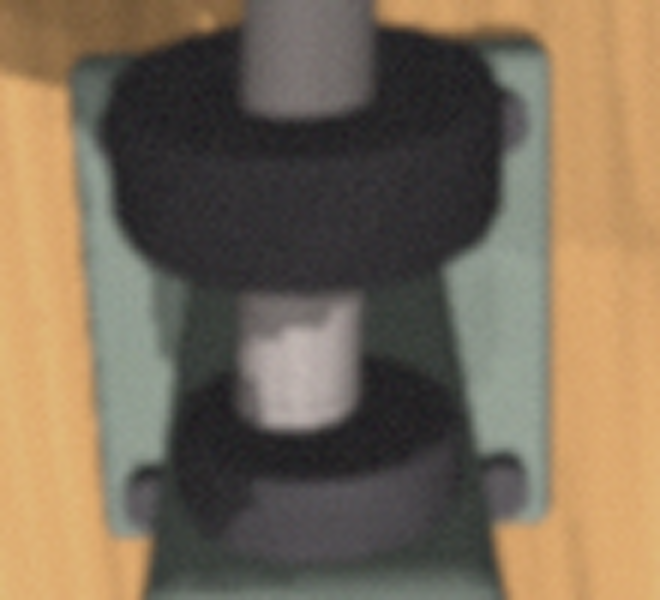

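Run:
```python
from h import *
K,M=cam("wrist"); T=np.load("pics/w1.npy"); W=T@M
for nm,uv in [("front",(285.4,216.7)),("rear",(286.6,229))]: print(nm,atz(K,W,uv,117.5).round(1))
for nm,uv,z in [("rod near collar",(286.3,212),121),("rod v5 z120",(292.5,5),120),("v5 z126",(292.5,5),126),("boss rod",(284.8,266),120)]: print(nm,atz(K,W,uv,z).round(1))
# predictions of collar silhouettes
C=np.array([545.5,-230,117.5])
for yaw in (80,84,88,92):
    a=np.array([np.cos(np.radians(yaw)),np.sin(np.radians(yaw)),0]);b=np.array([a[1],-a[0],0]);th=np.linspace(0,2*np.pi,361)
    for s in (9,-9):
        P=C+s*a+25*(np.cos(th)[:,None]*b+np.sin(th)[:,None]*[0,0,1]); q=proj(K,W,P); q6=(q-[235,195])*6
        print(yaw,s,"u",q6[:,0].min().round(),q6[:,0].max().round(),"v",q6[:,1].min().round(),q6[:,1].max().round(), "v at u extremes",q6[q6[:,0].argmin(),1].round(),q6[q6[:,0].argmax(),1].round())
```

```text
front [ 545.  -228.2  117.5]
rear [ 545.1 -238.3  117.5]
rod near collar [ 546.1 -223.4  121. ]
rod v5 z120 [561.3 -91.9 120. ]
v5 z126 [561.1 -93.7 126. ]
boss rod [ 541.  -268.5  120. ]
80 9 u 113.0 513.0 v 19.0 144.0 v at u extremes 65.0 99.0
80 -9 u 105.0 496.0 v 142.0 291.0 v at u extremes 201.0 232.0
84 9 u 108.0 510.0 v 21.0 142.0 v at u extremes 78.0 85.0
84 -9 u 110.0 502.0 v 144.0 290.0 v at u extremes 214.0 220.0
88 9 u 103.0 505.0 v 20.0 143.0 v at u extremes 92.0 71.0
88 -9 u 115.0 507.0 v 143.0 290.0 v at u extremes 225.0 207.0
92 9 u 100.0 499.0 v 17.0 147.0 v at u extremes 105.0 58.0
92 -9 u 122.0 512.0 v 140.0 292.0 v at u extremes 237.0 194.0
```

Collar ≈ (545,-230,117.5), axis yaw about 87°. The rod heads at about yaw 83.4° and slightly up. I'll view the rod tip from two places to triangulate its height.

```bash
python3 -m inch '[[[3.5,0,0],[0,0,0],1],[[3.5,0,0],[0,0,0],1],[[3.5,0,0],[0,0,0],1]]'
python3 - <<'E'
from h import *
np.save("pics/w2.npy",pose()); cv2.imwrite("pics/w2.png",viewer.snapshot("wrist")[:,:,::-1])
E
python3 -m inch '[[[11.5,0,0],[0,0,0],1],[[11.5,0,0],[0,0,0],1],[[11.5,0,0],[0,0,0],1],[[11.5,0,0],[0,0,0],1],[[11.5,0,0],[0,0,0],1]]'
python3 - <<'E'
from h import *
np.save("pics/w3.npy",pose()); cv2.imwrite("pics/w3.png",viewer.snapshot("wrist")[:,:,::-1])
a=cv2.imread("pics/w2.png")[0:130,240:340];b=cv2.imread("pics/w3.png")[130:260,240:340]
cv2.imwrite("pics/w23.png",cv2.resize(np.hstack([a,b]),None,fx=4,fy=4,interpolation=cv2.INTER_CUBIC))
E
```

```text
time: 1.95
tool_pos: [548.2, -195.7, 201.4]
tcp_rot: [180.0, 0.0, 85.1]
ft_force: [-0.5, -0.3, 1.0]
finger_gap: 85.4
time: 2.5
tool_pos: [558.3, -82.3, 201.4]
tcp_rot: [180.0, 0.0, 85.0]
ft_force: [0.5, 0.2, 0.6]
finger_gap: 85.4
```

View pics/w23.png

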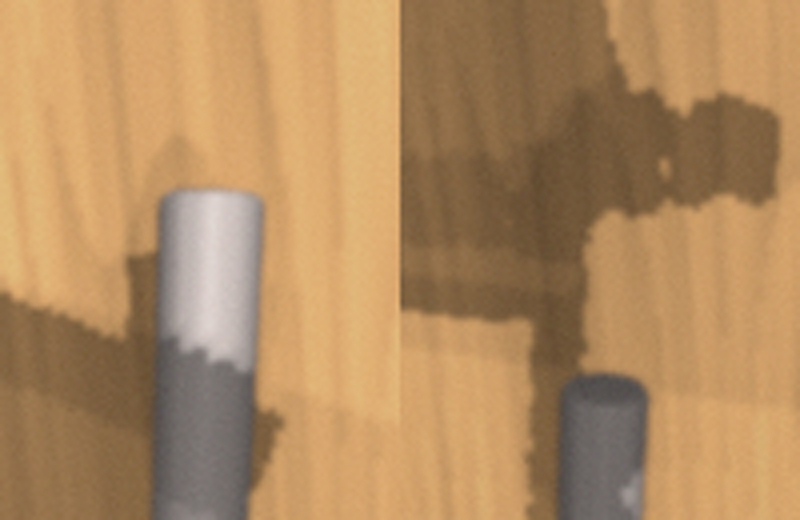

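View pics/w3.png

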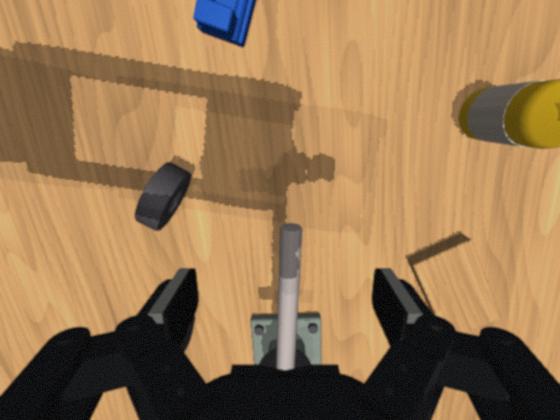

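Run:
```python
from h import *
K,M=cam("wrist"); W2=np.load("pics/w2.npy")@M; W3=np.load("pics/w3.npy")@M;W1=np.load("pics/w1.npy")@M
t=cam("top");s=cam("scene")
print(tri([(K,W2,(293.3,47.3)),(K,W3,(291,231.))]))
p,_=tri([(K,W2,(293.3,47.3)),(K,W3,(291,231.))]); c=p-[0,0,8]
print("tip centre",c, proj(*t,c),proj(*s,c))
# calibrate z bias: base corners / stand etc in w1 vs w3 : base plate front corners z14
print([atz(K,W1,uv,14).round(1) for uv in [(247.5,205),(325.5,203)]],[atz(K,W3,uv,14).round(1) for uv in [(250.5,316),(319.5,315.5)]])
```

```text
(array([562.39769663, -81.99168202, 138.8709941 ]), array([-0.17102132, -0.00185705,  0.20579221,  0.00208399]))
tip centre [562.39769663 -81.99168202 130.8709941 ] [[338.53883105 207.56955928]] [[235.50438052 247.40765685]]
[array([ 501.6, -246.8,   14. ]), array([ 587.6, -252.1,   14. ])] [array([ 501. , -242.3,   14. ]), array([ 587.3, -249.1,   14. ])]
```

```bash
python3 -m inch '[[[-5,0,0],[0,0,0],1],[[-10,0,0],[0,0,-0.026],1],[[-14.9,0,0],[0,0,-0.026],1],[[-14.9,0,2],[0,0,-0.026],1],[[-14.9,0,4],[0,0,-0.026],1],[[-14.9,0,4],[0,0,-0.026],1],[[-14.9,0,4],[0,0,-0.026],1],[[-14.9,0,4],[0,0,-0.026],1]]'
python3 - <<'E'
from h import *
np.save("pics/w4.npy",pose()); cv2.imwrite("pics/w4.png",viewer.snapshot("wrist")[:,:,::-1])
s=telemetry.sense(); print(s["tool_pos"],s["tcp_rot"])
a=cv2.imread("pics/w4.png")[200:400,180:400]
cv2.imwrite("pics/w4a.png",cv2.resize(a,None,fx=3,fy=3,interpolation=cv2.INTER_CUBIC))
E
```

```text
time: 3.35
tool_pos: [545.8, -230.5, 162.7]
tcp_rot: [179.9, 0.1, 86.5]
ft_force: [0.6, -0.9, 0.0]
finger_gap: 85.8
[ 545.98606382 -230.35171612  162.87428918] [1.79883452e+02 5.71538574e-02 8.65046669e+01]
```

View pics/w4a.png

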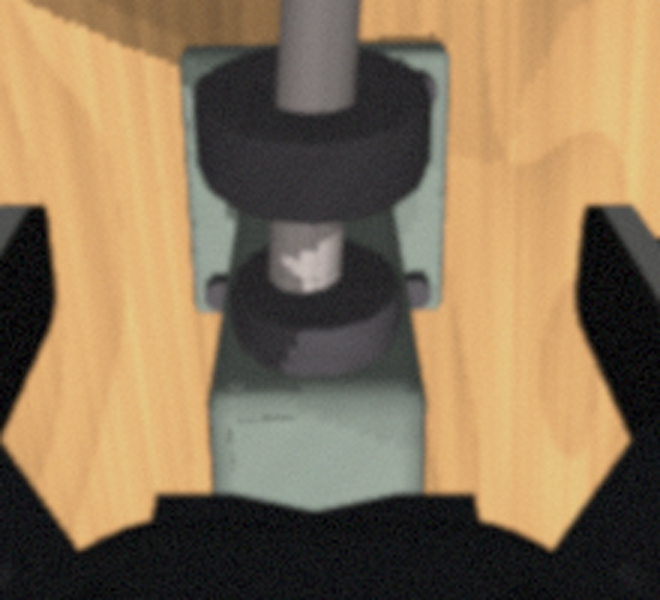

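Run:
```python
from h import *
K,M=cam("wrist"); W=np.load("pics/w4.npy")@M
yaw=86.5
for C in [(545.8,-230,117.5),(545.8,-232,117.5),(545.8,-230,115.5)]:
    C=np.array(C);a=np.array([np.cos(np.radians(yaw)),np.sin(np.radians(yaw)),0]);b=np.array([a[1],-a[0],0]);th=np.linspace(0,2*np.pi,361)
    for s in (9,-9):
        P=C+s*a+25*(np.cos(th)[:,None]*b+np.sin(th)[:,None]*[0,0,1]); q=(proj(K,W,P)-[180,200])*3
        print(C,s,"u",q[:,0].min().round(),q[:,0].max().round(),"v",q[:,1].min().round(),q[:,1].max().round())
```

```text
[ 545.8 -230.   117.5] 9 u 196.0 436.0 v 46.0 134.0
[ 545.8 -230.   117.5] -9 u 199.0 432.0 v 116.0 221.0
[ 545.8 -232.   117.5] 9 u 197.0 436.0 v 54.0 144.0
[ 545.8 -232.   117.5] -9 u 200.0 433.0 v 124.0 230.0
[ 545.8 -230.   115.5] 9 u 197.0 435.0 v 43.0 130.0
[ 545.8 -230.   115.5] -9 u 200.0 431.0 v 113.0 216.0
```

```bash
python3 -m inch '[[[0,-0.03,2],[0,0,0],1],[[0,-0.03,4],[0,0,0],1],[[0,-0.03,5.3],[0,0,0],1],[[0,-0.03,5.3],[0,0,0],1],[[0,-0.03,5.3],[0,0,0],0.8],[[0,-0.03,5.3],[0,0,0],0.75],[[0,-0.03,5.3],[0,0,0],0.7],[[0,-0.03,5.3],[0,0,0],0.68],[[0,-0.03,5.3],[0,0,0],0.66],[[0,-0.03,5.3],[0,0,0],0.66]]' 25
python3 - <<'E'
from h import *
np.save("pics/w5.npy",pose()); cv2.imwrite("pics/w5.png",viewer.snapshot("wrist")[:,:,::-1])
s=telemetry.sense(); print(s["tool_pos"],s["tcp_rot"])
a=cv2.imread("pics/w5.png")[220:400,180:400]
cv2.imwrite("pics/w5a.png",cv2.resize(a,None,fx=3,fy=3,interpolation=cv2.INTER_CUBIC))
E
```

```text
time: 4.4
tool_pos: [545.0, -229.8, 108.5]
tcp_rot: [180.0, 0.0, 86.5]
ft_force: [-0.6, -0.1, -1.0]
finger_gap: 56.5
[ 544.98347083 -229.86174033  108.41482037] [1.79992391e+02 4.22353227e-03 8.65033166e+01]
```

View pics/w5a.png

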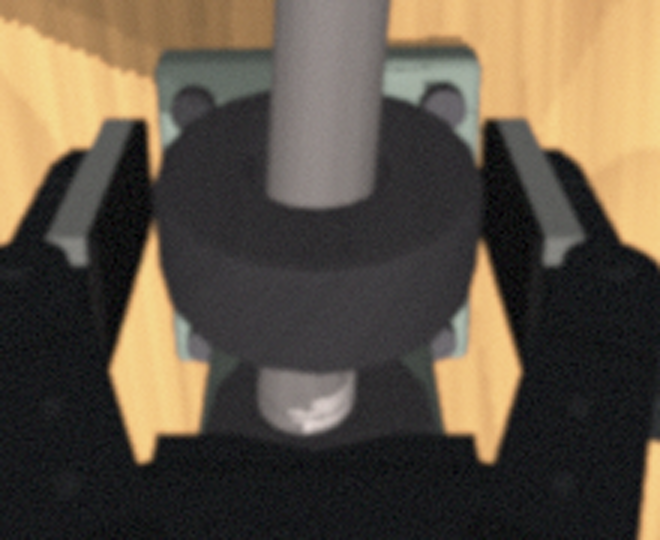

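```bash
python3 -m inch '[[[0,0,0],[0,0,0],0.64],[[0,0,0],[0,0,0],0.62]]'; python3 -m inch '[[[0,0,0],[0,0,0],0.60],[[0,0,0],[0,0,0],0.595]]' 
python3 -m inch '[[[0,0,0],[0,0,0],0.58],[[0,0,0],[0,0,0],0.57],[[0,0,0],[0,0,0],0.57]]'
```

```text
time: 4.65
tool_pos: [544.9, -229.8, 108.3]
tcp_rot: [-180.0, -0.0, 86.5]
ft_force: [-1.2, -0.7, 0.1]
finger_gap: 52.6
time: 4.85
tool_pos: [545.1, -229.8, 108.3]
tcp_rot: [180.0, 0.0, 86.5]
ft_force: [0.6, -1.0, 0.5]
finger_gap: 51.0
time: 5.15
tool_pos: [545.1, -229.8, 108.5]
tcp_rot: [180.0, 0.0, 86.5]
ft_force: [0.8, -0.2, 0.9]
finger_gap: 50.2
```

```bash
python3 -m inch '[[[0,0,0],[0,0,0],0.55],[[0,0,0],[0,0,0],0.5],[[0,0,0],[0,0,0],0.45],[[0,0,0],[0,0,0],0.4],[[0,0,0],[0,0,0],0.4]]' 35; python3 -m inch '[[[0,0,-0.1],[0,0,0],0.4],[[0,0,-0.1],[0,0,0],0.4]]';python3 -m inch '[[[0,0,-0.1],[0,0,0],0.4],[[0,0,-0.1],[0,0,0],0.4]]'
python3 - <<'E'
from h import *
cv2.imwrite("pics/w6.png",viewer.snapshot("wrist")[:,:,::-1])
s=telemetry.sense(); print(s["tool_pos"],s["ft_force"],s["wrist_torque"])
a=cv2.imread("pics/w6.png")[220:400,180:400]
cv2.imwrite("pics/w6a.png",cv2.resize(a,None,fx=3,fy=3,interpolation=cv2.INTER_CUBIC))
E
```

```text
time: 5.65
tool_pos: [545.1, -229.9, 108.5]
tcp_rot: [180.0, 0.0, 86.5]
ft_force: [0.9, -0.1, 3.7]
finger_gap: 49.6
time: 5.85
tool_pos: [544.7, -229.7, 108.8]
tcp_rot: [-180.0, -0.0, 86.5]
ft_force: [0.2, 0.0, -0.3]
finger_gap: 49.6
time: 6.05
tool_pos: [544.4, -229.6, 109.7]
tcp_rot: [-179.9, -0.0, 86.5]
ft_force: [-0.8, -0.2, -2.9]
finger_gap: 49.2
[ 544.47881294 -229.62706749  109.74635863] [-0.28964664  0.53627816 -3.78625165] [ 0.03777561 -0.04645884 -0.00816138]
```

View pics/w6a.png

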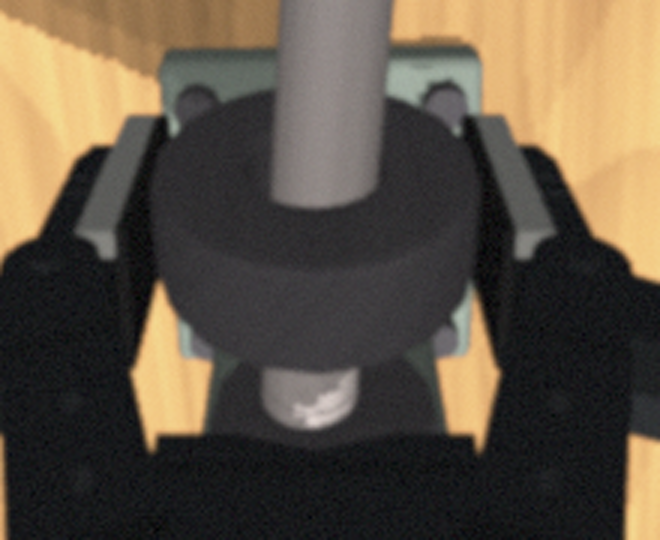

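```bash
cat > avg.py <<'E'
from h import *
import sys
n=int(sys.argv[1]) if len(sys.argv)>1 else 5
F=[];P=[];M=[]
for i in range(n):
    s=telemetry.sense(); F.append(s["ft_force"]);P.append(s["tool_pos"]);M.append(s["wrist_torque"]); im=viewer.snapshot("wrist")
if len(sys.argv)>2:
    cv2.imwrite(f"pics/{sys.argv[2]}.png",im[:,:,::-1]); cv2.imwrite(f"pics/{sys.argv[2]}a.png",cv2.resize(im[180:360,180:400,::-1],None,fx=3,fy=3,interpolation=cv2.INTER_CUBIC))
print("t",round(s["time"],2),"F",np.mean(F,0).round(2),"P",np.mean(P,0).round(2),"M",np.mean(M,0).round(3),"rot",s["tcp_rot"].round(1))
E
python3 avg.py 5; python3 -m inch '[[[0,0,-0.05],[0,0,0],0.4],[[0,0,-0.05],[0,0,0],0.4]]'; python3 avg.py 5
```

```text
t 6.3 F [-0.06  0.22 -2.64] P [ 544.6  -229.68  109.87] M [ 0.011 -0.026  0.001] rot [-180.    -0.    86.5]
time: 6.55
tool_pos: [545.0, -229.8, 110.9]
tcp_rot: [180.0, 0.0, 86.5]
ft_force: [-0.2, -0.0, -2.7]
finger_gap: 49.6
t 6.75 F [ 0.27  0.13 -2.54] P [ 544.98 -229.83  110.85] M [-0.01   0.011 -0.011] rot [180.    0.   86.5]
```

```bash
python3 -m inch '[[[0,0.05,0],[0,0.015,0.026],0.4],[[0,0.05,0],[0,0.03,0.052],0.4],[[0,0.05,0],[0,0.03,0.052],0.4]]'; python3 avg.py 5 w7
```

```text
time: 7.1
tool_pos: [545.4, -230.3, 110.8]
tcp_rot: [-180.0, -1.8, 83.4]
ft_force: [-0.6, -0.1, -1.7]
finger_gap: 49.2
t 7.3 F [-0.26  0.04 -2.29] P [ 545.4  -230.12  110.76] M [-0.02   0.006 -0.021] rot [-180.    -1.7   83.5]
```

View pics/w7a.png

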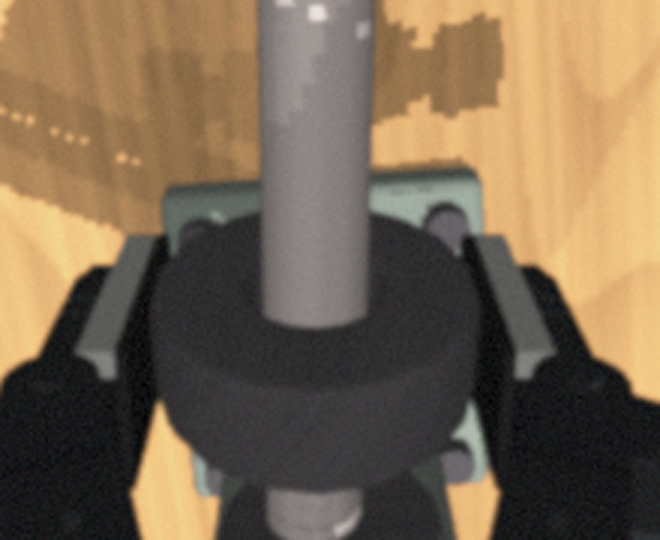

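```bash
python3 -m inch '[[[0.5,0,-0.02],[0,0,0],0.4],[[1.0,0,-0.03],[0,0,0],0.4],[[1.5,0,-0.05],[0,0,0],0.4],[[2.0,0,-0.07],[0,0,0],0.4],[[2.0,0,-0.07],[0,0,0],0.4]]'; python3 avg.py 4; python3 -m inch '[[[0.5,0,-0.02],[0,0,0],0.4],[[1.0,0,-0.03],[0,0,0],0.4],[[1.5,0,-0.05],[0,0,0],0.4],[[1.5,0,-0.05],[0,0,0],0.4]]'; python3 avg.py 4 w8
```

```text
time: 7.85
tool_pos: [547.9, -209.1, 112.2]
tcp_rot: [-180.0, -1.7, 83.6]
ft_force: [0.4, -0.3, -1.9]
finger_gap: 49.6
t 8.0 F [-0.01  0.13 -2.06] P [ 547.81 -209.58  112.15] M [-0.039 -0.012  0.013] rot [-180.    -1.7   83.5]
time: 8.45
tool_pos: [549.5, -194.3, 113.1]
tcp_rot: [-180.0, -1.7, 83.6]
ft_force: [-0.0, -0.3, -2.0]
finger_gap: 49.6
t 8.6 F [ 0.16 -0.1  -2.36] P [ 549.48 -194.72  113.09] M [-0.021  0.005  0.01 ] rot [-180.    -1.7   83.5]
```

View pics/w8a.png

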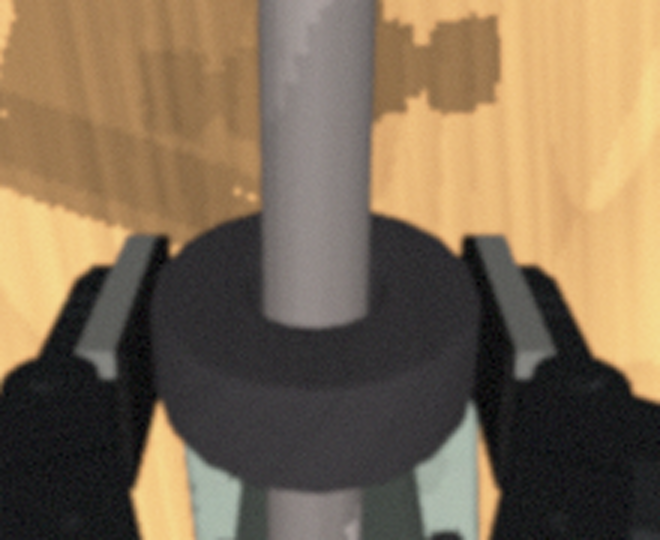

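Force stays at the collar's weight, and the picture shows the rod centred in the bore: rod edges at 263/369, bore edges at ~247/380 in the crop. I'll keep going.

```bash
python3 -m inch '[[[0.6,0,-0.02],[0,0,0],0.4],[[1.2,0,-0.04],[0,0,0],0.4],[[1.8,0,-0.06],[0,0,0],0.4],[[2.4,0,-0.08],[0,0,0],0.4],[[2.4,0,-0.08],[0,0,0],0.4]]'; python3 avg.py 4;python3 -m inch '[[[0.6,0,-0.02],[0,0,0],0.4],[[1.2,0,-0.04],[0,0,0],0.4],[[1.8,0,-0.06],[0,0,0],0.4],[[1.8,0,-0.06],[0,0,0],0.4]]'; python3 avg.py 4 w9
```

```text
time: 9.15
tool_pos: [552.3, -170.3, 114.6]
tcp_rot: [-180.0, -1.7, 83.6]
ft_force: [0.3, -0.9, -3.4]
finger_gap: 49.8
t 9.3 F [-0.11 -0.24 -3.  ] P [ 552.2  -170.83  114.62] M [-0.025 -0.008  0.01 ] rot [-180.    -1.7   83.5]
time: 9.75
tool_pos: [554.3, -152.4, 115.8]
tcp_rot: [-180.0, -1.7, 83.6]
ft_force: [0.7, -0.1, -2.1]
finger_gap: 49.2
t 9.9 F [ 0.23  0.03 -2.32] P [ 554.22 -152.96  115.75] M [-0.013  0.021  0.006] rot [-180.    -1.7   83.5]
```

View pics/w9a.png

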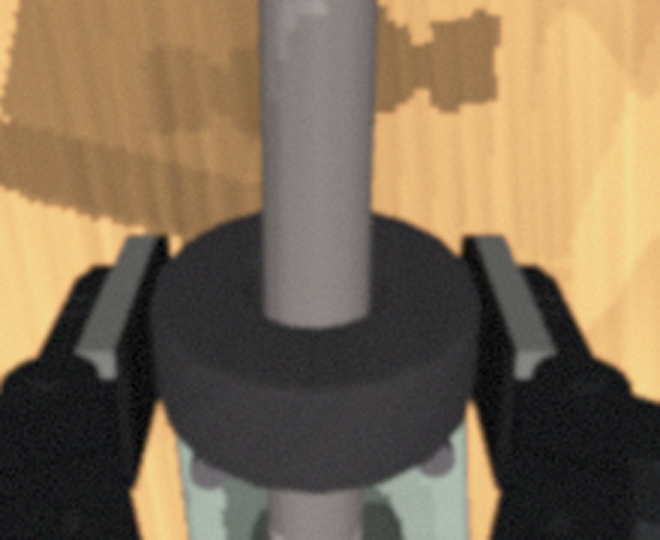

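```bash
python3 -m inch '[[[0.6,0.02,-0.02],[0,0,0],0.4],[[1.2,0.02,-0.04],[0,0,0],0.4],[[1.8,0.03,-0.06],[0,0,0],0.4],[[2.4,0.03,-0.08],[0,0,0],0.4],[[2.4,0.03,-0.08],[0,0,0],0.4]]'; python3 avg.py 4;python3 -m inch '[[[0.6,0,-0.02],[0,0,0],0.4],[[1.2,0.01,-0.04],[0,0,0],0.4],[[1.8,0.01,-0.06],[0,0,0],0.4],[[1.8,0.01,-0.06],[0,0,0],0.4]]'; python3 avg.py 4 w10
```

```text
time: 10.45
tool_pos: [557.3, -128.6, 117.3]
tcp_rot: [-180.0, -1.7, 83.6]
ft_force: [0.2, -0.1, -3.0]
finger_gap: 49.5
t 10.6 F [ 0.14 -0.08 -2.49] P [ 557.22 -129.19  117.27] M [-0.026  0.026 -0.003] rot [-180.    -1.7   83.5]
time: 11.05
tool_pos: [559.4, -110.8, 118.4]
tcp_rot: [-180.0, -1.7, 83.6]
ft_force: [-0.4, -0.1, -3.0]
finger_gap: 49.4
t 11.2 F [-0.15  0.24 -2.52] P [ 559.34 -111.32  118.41] M [-0.015  0.004  0.013] rot [-180.    -1.7   83.5]
```

View pics/w10a.png

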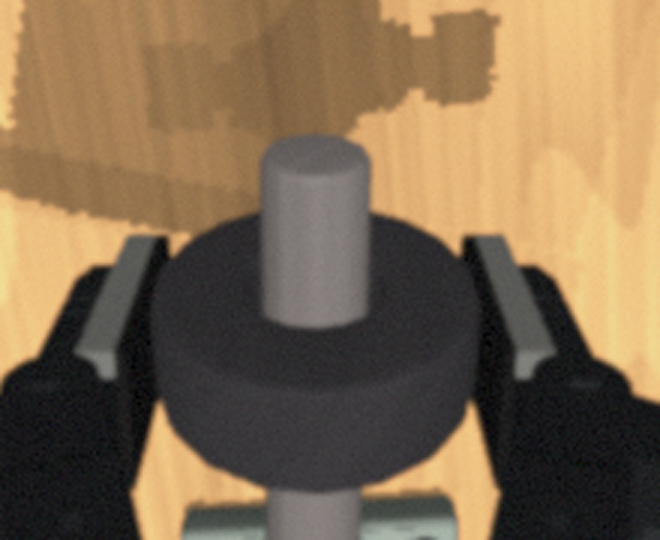

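Still centred with no side force. Next I'll bring it off the tip and beyond.

```bash
python3 -m inch '[[[0.6,0,-0.02],[0,0,0],0.4],[[1.2,0.01,-0.04],[0,0,0],0.4],[[1.8,0.01,-0.06],[0,0,0],0.4],[[2.4,0.01,-0.08],[0,0,0],0.4],[[3,0.01,-0.1],[0,0,0],0.4],[[3.6,0.01,-0.12],[0,0,0],0.4],[[4.2,0.01,-0.14],[0,0,0],0.4],[[4.8,0.01,-0.16],[0,0,0],0.4],[[5.4,0.01,-0.18],[0,0,0],0.4],[[6,0.01,-0.2],[0,0,0],0.4],[[6,0.01,-0.2],[0,0,0],0.4],[[6,0.01,-0.2],[0,0,0],0.4]]'; python3 avg.py 4 w11
```

```text
time: 12.45
tool_pos: [566.1, -52.2, 122.1]
tcp_rot: [-180.0, -1.7, 83.5]
ft_force: [0.9, -0.4, -1.7]
finger_gap: 49.8
t 12.6 F [ 0.52 -0.08 -1.86] P [566.09 -52.39 122.12] M [-0.026  0.003  0.016] rot [-179.9   -1.7   83.5]
```

View pics/w11.png

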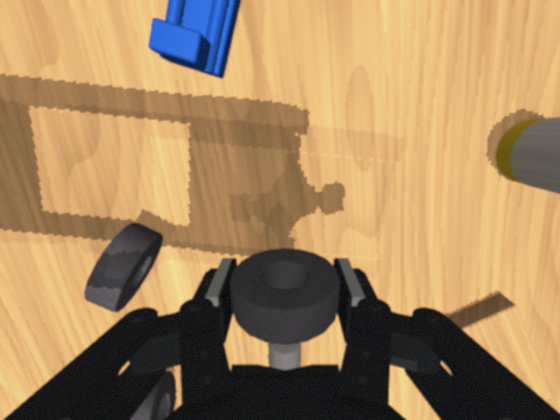

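```bash
python3 - <<'E'
from h import *
t=cam("top");s=cam("scene")
print(tri([(*t,(316,131)),(*s,(342.5,280))]), atz(*t,(314.5,152),0))
E
python3 -m inch '[[[0,0,-3],[0,0,0],0.4],[[0,0,-5.8],[0,-0.03,0],0.4],[[4,-0.5,-5.8],[0,-0.03,0],0.4],[[8,-1,-5.8],[0,-0.03,0],0.4],[[12,-1.5,-5.8],[0,-0.03,0],0.4],[[16,-2,-5.8],[0,-0.03,0],0.4],[[18,-2.3,-5.8],[0,-0.03,0],0.4],[[18,-2.3,-5.8],[0,-0.03,0],0.4],[[18,-2.3,-5.8],[0,-0.03,0],0.4],[[18,-2.3,-5.8],[0,-0.03,0],0.4]]'
python3 - <<'E'
from h import *
np.save("pics/w12.npy",pose());
E
python3 avg.py 3 w12
```

```text
(array([769.92226195, -23.2604563 , 147.86728652]), array([-0.51471869, -0.48049416, -0.45691112,  0.11575798])) [754.31481363 -26.79658281   0.        ]
time: 13.65
tool_pos: [563.5, 126.3, 185.4]
tcp_rot: [-179.9, 0.0, 83.5]
ft_force: [0.7, -0.7, -1.4]
finger_gap: 49.7
t 13.75 F [ 0.09 -0.47 -2.41] P [563.51 126.16 185.44] M [0.008 0.012 0.016] rot [-179.9    0.    83.4]
```

View pics/w12.png

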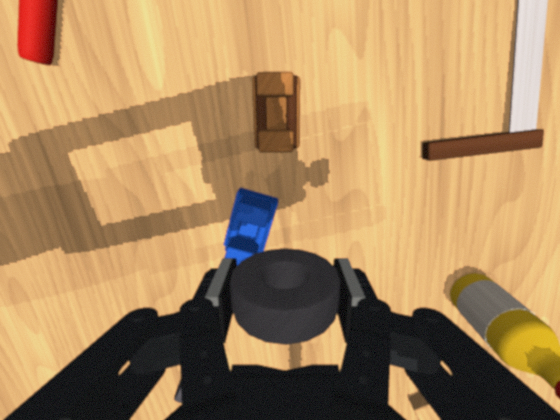

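Run:
```python
import cv2
a=cv2.imread("pics/w12.png")[65:160,235:325]
cv2.imwrite("pics/w12c.png",cv2.resize(a,None,fx=6,fy=6,interpolation=cv2.INTER_CUBIC))
```

```text
(no output)
```

View pics/w12c.png

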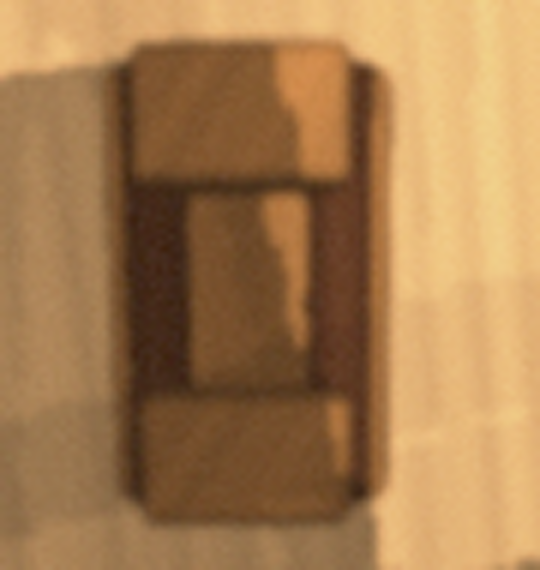

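```bash
cat > cr.py <<'E'
from h import *
def cfit(name,crop,uv,scale):
    K,M=cam("wrist"); W=np.load(f"pics/{name}.npy")@M
    pts=[(32,15,54),(32,-15,54),(14,-15,54),(14,15,54),(-14,15,54),(-14,-15,54),(-32,-15,54),(-32,15,54)]
    uv=np.array(uv)/scale+np.array(crop)
    r=fit([(K,W,pts,uv)],[565,200,np.radians(84)])
    print("cradle",r.x[:2].round(2),np.degrees(r.x[2]).round(2),"resid",r.fun.reshape(-1,2).round(1).tolist())
    return r.x
E
python3 - <<'E'
from cr import *
x=cfit("w12",(235,65),[(133,42),(346,42),(350,180),(133,182),(142,397),(350,392),(352,520),(147,522)],6)
K,M=cam("wrist"); W=np.load("pics/w12.npy")@M
print((proj(K,W,place(x,[(32,22,20),(32,-22,20),(-32,-22,20),(-32,22,20)]))-[235,65])*6)
for uv in [(112,70),(388,72),(383,490),(130,495)]: print(atz(K,W,np.array(uv)/6+[235,65],20).round(1))
E
```

```text
cradle [564.32 204.63] 84.24 resid [[-1.2, -0.5], [0.9, -1.1], [0.4, 0.1], [-0.2, 0.3], [-0.4, -0.1], [0.5, 0.2], [0.2, 0.5], [-0.4, 0.6]]
[[ 99.93234436  68.17090994]
 [392.00149805  63.99259918]
 [390.7777462  495.75018295]
 [118.57579483 499.33505313]]
[547.4 238.2  20. ]
[588.7 233.2  20. ]
[581.8 171.6  20. ]
[541.1 175.5  20. ]
```

View pics/w12a.png

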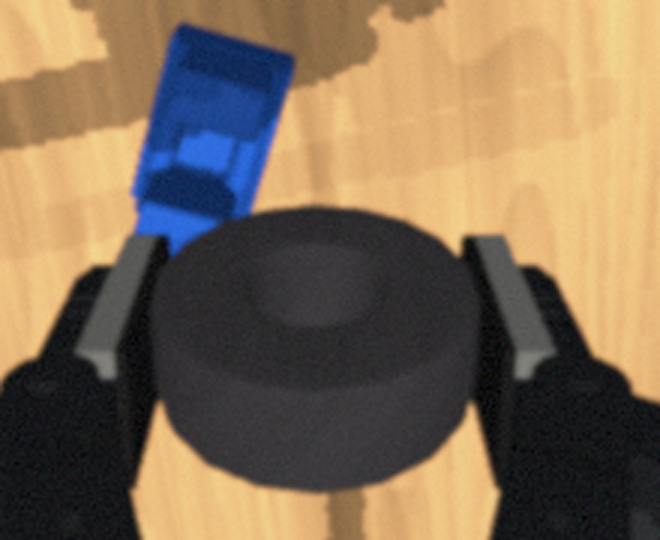

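Run:
```python
from h import *
K,M=cam("wrist")
for cx,cz,pit in [(0,-8,0),(-1,-8,0),(1,-8,0),(0,-10,0),(0,-8,3),(0,-6,0)]:
    a=np.array([np.cos(np.radians(pit)),0,-np.sin(np.radians(pit))]);n=np.array([-a[2],0,a[0]]);b=np.array([0,1,0]);th=np.linspace(0,2*np.pi,721)
    o=[]
    for s in (9,-9):
        for rad in (25,10.5):
            P=np.array([cx,0,cz])+s*a+rad*(np.cos(th)[:,None]*b+np.sin(th)[:,None]*n); q=(proj(K,M,P)-[180,180])*3
            o+= [q[:,0].min().round(),q[:,0].max().round(),q[:,1].min().round(),q[:,1].max().round()]
    print((cx,cz,pit),"front",o[:4],"bore",o[4:8],"rear",o[8:12])
```

```text
(0, -8, 0) front [np.float64(153.0), np.float64(482.0), np.float64(204.0), np.float64(371.0)] bore [np.float64(249.0), np.float64(385.0), np.float64(242.0), np.float64(310.0)] rear [np.float64(159.0), np.float64(475.0), np.float64(292.0), np.float64(486.0)]
(-1, -8, 0) front [np.float64(153.0), np.float64(481.0), np.float64(209.0), np.float64(378.0)] bore [np.float64(249.0), np.float64(385.0), np.float64(247.0), np.float64(316.0)] rear [np.float64(160.0), np.float64(475.0), np.float64(297.0), np.float64(492.0)]
(1, -8, 0) front [np.float64(153.0), np.float64(482.0), np.float64(199.0), np.float64(364.0)] bore [np.float64(249.0), np.float64(386.0), np.float64(236.0), np.float64(304.0)] rear [np.float64(159.0), np.float64(475.0), np.float64(288.0), np.float64(479.0)]
(0, -10, 0) front [np.float64(151.0), np.float64(484.0), np.float64(209.0), np.float64(381.0)] bore [np.float64(248.0), np.float64(386.0), np.float64(248.0), np.float64(318.0)] rear [np.float64(157.0), np.float64(477.0), np.float64(298.0), np.float64(496.0)]
(0, -8, 3) front [np.float64(152.0), np.float64(482.0), np.float64(199.0), np.float64(382.0)] bore [np.float64(249.0), np.float64(386.0), np.float64(240.0), np.float64(315.0)] rear [np.float64(160.0), np.float64(474.0), np.float64(285.0), np.float64(491.0)]
(0, -6, 0) front [np.float64(155.0), np.float64(479.0), np.float64(200.0), np.float64(362.0)] bore [np.float64(250.0), np.float64(384.0), np.float64(236.0), np.float64(303.0)] rear [np.float64(161.0), np.float64(473.0), np.float64(287.0), np.float64(475.0)]
```

```bash
python3 -m inch '[[[2.5,-0.3,0],[0,-0.04,-0.013],0.4],[[5,-0.6,1],[0,-0.04,-0.013],0.4],[[7.82,-0.81,3],[0,-0.04,-0.013],0.4],[[7.82,-0.81,5.5],[0,-0.04,-0.013],0.4],[[7.82,-0.81,8],[0,-0.04,-0.013],0.4],[[7.82,-0.81,8.5],[0,-0.04,-0.013],0.4],[[7.82,-0.81,8.5],[0,-0.04,-0.013],0.4],[[7.82,-0.81,8.5],[0,-0.04,-0.013],0.4]]'
python3 - <<'E'
from h import *
np.save("pics/w13.npy",pose());
E
python3 avg.py 4 w13
```

```text
time: 14.6
tool_pos: [565.1, 205.7, 102.1]
tcp_rot: [180.0, 2.3, 84.2]
ft_force: [-0.4, 0.4, -2.9]
finger_gap: 49.7
t 14.75 F [-0.05 -0.5  -2.09] P [565.35 205.89 102.43] M [ 0.033  0.009 -0.   ] rot [179.9   2.2  84.2]
```

View pics/w13a.png

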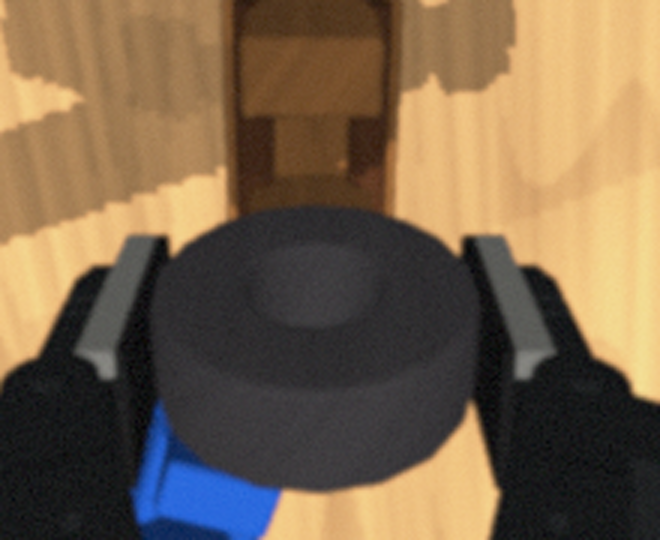

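Run:
```python
from h import *
K,M=cam("wrist"); T=np.load("pics/w13.npy"); W=T@M
uv=np.array([(242,37),(383,37),(384,115),(240,115)])/3+180
pts=[(32,15,54),(32,-15,54),(14,-15,54),(14,15,54)]
for u in uv: print(atz(K,W,u,54).round(1))
r=fit([(K,W,pts,uv)],[565,200,np.radians(84)]); print(r.x, np.degrees(r.x[2]), r.fun.round(2))
print(T.round(2))
```

```text
[553.1 237.6  54. ]
[581.7 234.7  54. ]
[580.7 217.6  54. ]
[550.5 220.6  54. ]
[564.14439823 204.7004317    1.46842798] 84.13472600513123 [-1.15 -0.67  0.96 -0.59 -0.21  0.76  0.28  0.69]
[[ 1.0000e-01  9.9000e-01 -0.0000e+00  5.6512e+02]
 [ 9.9000e-01 -1.0000e-01 -4.0000e-02  2.0568e+02]
 [-4.0000e-02  0.0000e+00 -1.0000e+00  1.0209e+02]
 [ 0.0000e+00  0.0000e+00  0.0000e+00  1.0000e+00]]
```

```bash
python3 -m inch '[[[0,-0.09,0.7],[0,0,0],0.4],[[0,-0.09,2],[0,0,0],0.4],[[0.04,-0.09,3],[0,0,0],0.4],[[0.08,-0.09,4],[0,0,0],0.4],[[0.11,-0.09,4.8],[0,0,0],0.4],[[0.12,-0.09,5.2],[0,0,0],0.4],[[0.12,-0.09,5.2],[0,0,0],0.4]]'; python3 avg.py 4 w14
```

```text
time: 15.5
tool_pos: [562.5, 205.0, 47.5]
tcp_rot: [-179.9, 2.3, 84.3]
ft_force: [0.9, -0.2, -2.4]
finger_gap: 49.4
t 15.65 F [ 0.12  0.25 -2.25] P [563.06 205.19  48.4 ] M [ 0.009  0.001 -0.028] rot [-180.     2.3   84.3]
```

View pics/w14a.png

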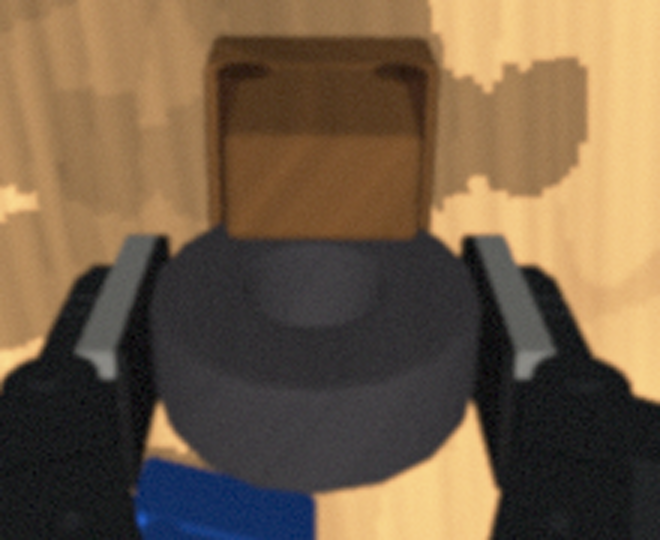

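Run:
```python
from h import *
K,M=cam("wrist"); T=pose(); T[:3,3]=[563.06,205.19,48.4]; W=T@M
uv=np.array([(228,133),(418,133),(418,240),(228,240)])/3+180
P=[atz(K,W,u,54) for u in uv]
for p in P: print(p.round(1), (np.linalg.inv(T)@np.r_[p,1])[:3].round(1))
print(T[:3,:3].round(3), telemetry.sense()["tool_pos"])
```

```text
[553.1 238.3  54. ] [ 31.7 -13.2  -6.9]
[581.  235.5  54. ] [31.7 14.9 -6.9]
[580.  217.6  54. ] [13.8 15.6 -6.1]
[550.7 220.5  54. ] [ 13.8 -13.8  -6.2]
[[ 0.1    0.995 -0.004]
 [ 0.994 -0.1   -0.039]
 [-0.04   0.    -0.999]] [563.62354875 205.35827237  49.24532495]
```

```bash
python3 -m inch '[[[0,0.09,0.1],[0,0,0],0.4],[[0,0.09,0.2],[0,0,0],0.4],[[0.01,0.09,0.3],[0,0,0],0.4],[[0.02,0.09,0.4],[0,0,0],0.4],[[0.02,0.09,0.4],[0,0,0],0.4]]'; python3 avg.py 3; python3 -m inch '[[[0,0,0.1],[0,0,0],0.4],[[0,0,0.1],[0,0,0],0.4]]';python3 avg.py 3
```

```text
time: 16.2
tool_pos: [563.8, 205.1, 44.3]
tcp_rot: [-179.9, 2.3, 84.3]
ft_force: [-0.1, 0.1, -1.9]
finger_gap: 49.2
t 16.3 F [ 0.34  0.08 -1.91] P [563.82 205.11  44.37] M [0.024 0.001 0.024] rot [-179.9    2.3   84.3]
time: 16.55
tool_pos: [563.9, 205.1, 43.4]
tcp_rot: [-179.9, 2.3, 84.3]
ft_force: [0.6, -0.4, -2.6]
finger_gap: 49.4
t 16.65 F [ 0.01  0.04 -2.24] P [563.88 205.08  43.44] M [ 0.027  0.028 -0.01 ] rot [-179.9    2.3   84.3]
```

```bash
python3 -m inch '[[[0,0,0.05],[0,0,0],0.4],[[0,0,0.1],[0,0,0],0.4],[[0,0,0.1],[0,0,0],0.4]]';python3 avg.py 3; python3 -m inch '[[[0,0,0.05],[0,0,0],0.4],[[0,0,0.05],[0,0,0],0.4]]';python3 avg.py 3
```

```text
time: 17.0
tool_pos: [563.9, 205.0, 42.4]
tcp_rot: [-179.9, 2.3, 84.3]
ft_force: [-0.4, -0.1, -2.1]
finger_gap: 49.4
t 17.1 F [ 0.12  0.19 -2.42] P [563.9  205.04  42.46] M [0.049 0.016 0.013] rot [-179.9    2.3   84.3]
time: 17.35
tool_pos: [564.0, 205.0, 42.0]
tcp_rot: [-179.9, 2.3, 84.3]
ft_force: [-0.1, -0.8, -2.1]
finger_gap: 49.2
t 17.45 F [ 0.18 -0.18 -1.88] P [564.01 205.04  42.06] M [0.017 0.003 0.016] rot [-179.9    2.3   84.3]
```

```bash
python3 -m inch '[[[0,0,0.05],[0,0,0],0.4],[[0,0,0.05],[0,0,0],0.4]]';python3 avg.py 3; python3 -m inch '[[[0,0,0.05],[0,0,0],0.4],[[0,0,0.05],[0,0,0],0.4]]';python3 avg.py 3
```

```text
time: 17.7
tool_pos: [564.2, 205.0, 41.8]
tcp_rot: [-180.0, 2.3, 84.3]
ft_force: [0.2, 0.1, -0.7]
finger_gap: 49.9
t 17.8 F [ 0.23  0.14 -0.5 ] P [564.2  205.05  41.78] M [ 0.009 -0.071  0.028] rot [-180.     2.3   84.3]
time: 18.05
tool_pos: [564.4, 205.1, 41.5]
tcp_rot: [-180.0, 2.3, 84.3]
ft_force: [0.5, -0.3, 1.7]
finger_gap: 49.5
t 18.15 F [ 0.9  -0.19  2.49] P [564.39 205.08  41.51] M [-0.025 -0.093  0.011] rot [-180.     2.3   84.3]
```

Contact: the force went from -2.2 to +2.5 N, so the collar is on the dowels. I'll open gently.

```bash
python3 -m inch '[[[0,0,0],[0,0,0],0.57],[[0,0,0],[0,0,0],0.58],[[0,0,0],[0,0,0],0.60],[[0,0,0],[0,0,0],0.62],[[0,0,0],[0,0,0],0.66],[[0,0,0],[0,0,0],0.72],[[0,0,0],[0,0,0],0.72]]' 20;python3 avg.py 3 w15
```

```text
time: 18.9
tool_pos: [563.5, 204.9, 40.6]
tcp_rot: [-179.9, 2.3, 84.3]
ft_force: [0.5, 0.9, -0.1]
finger_gap: 61.7
t 19.0 F [0.53 0.36 0.13] P [563.61 204.94  40.74] M [ 0.029 -0.016 -0.   ] rot [-179.9    2.3   84.3]
```

View pics/w15a.png

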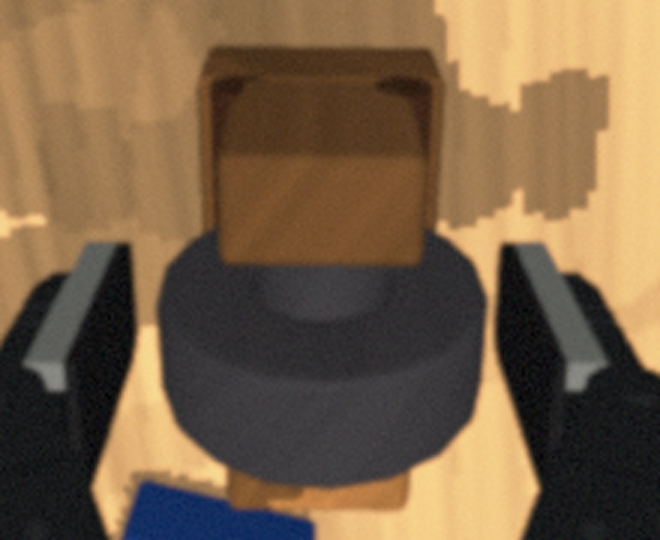

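```bash
python3 -m inch '[[[0,0,0],[0,0,0],0.85],[[0,0,0],[0,0,0],0.9],[[-0.04,0,-1],[0,0,0],0.9],[[-0.12,0,-3],[0,0,0],0.9],[[-0.24,0,-6],[0,0,0],0.9],[[-0.4,0,-10],[0,0,0],0.9],[[-3,0,-14],[0,0.04,0],0.9],[[-7,0,-14],[0,0.04,0],0.9],[[-7,0,-14],[0,0.04,0],0.9],[[-7,0,-14],[0,0.04,0],0.9],[[-7,0,-14],[0,0.04,0],0.9]]'
python3 - <<'E'
from h import *
np.save("pics/w16.npy",pose()); im=viewer.snapshot("wrist")[:,:,::-1]; cv2.imwrite("pics/w16.png",im)
cv2.imwrite("pics/w16c.png",cv2.resize(im[65:165,235:325],None,fx=6,fy=6,interpolation=cv2.INTER_CUBIC))
im=viewer.snapshot("scene")[:,:,::-1]; cv2.imwrite("pics/s16.png",im); cv2.imwrite("pics/s16c.png",cv2.resize(im[165:235,280:360],None,fx=8,fy=8,interpolation=cv2.INTER_CUBIC))
E
```

```text
time: 20.15
tool_pos: [557.4, 141.5, 183.4]
tcp_rot: [-179.9, -0.0, 84.3]
ft_force: [-0.3, -0.9, -0.9]
finger_gap: 77.0
```

View pics/w16.png

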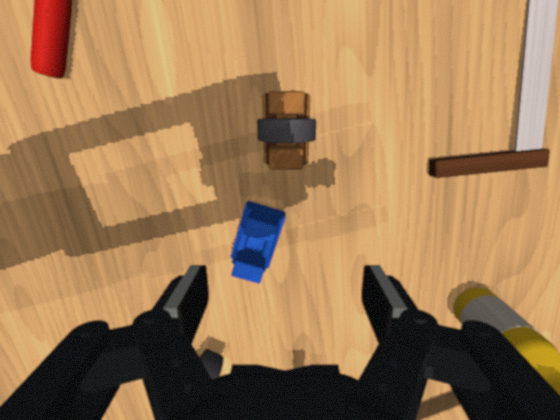

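View pics/s16c.png

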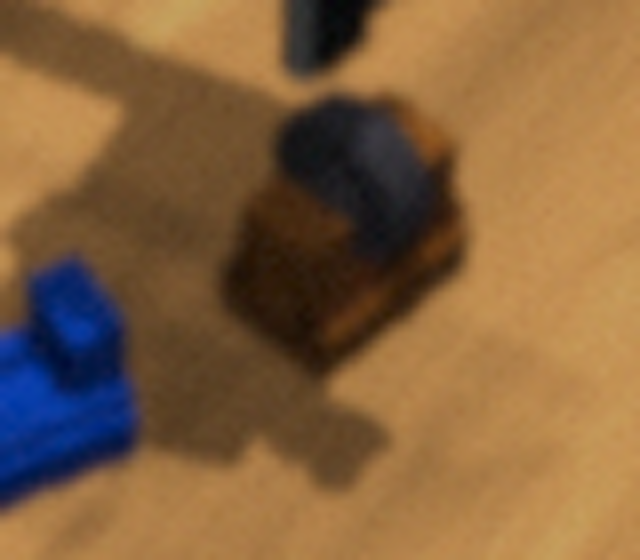

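View pics/w16c.png

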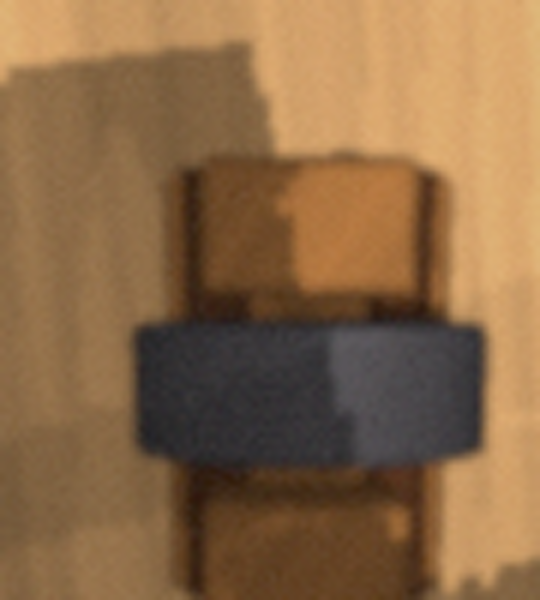

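Run:
```python
import cv2,numpy as np
from h import *
im=viewer.snapshot("top")[:,:,::-1]; cv2.imwrite("pics/top16.png",im)
K,M=cam("wrist"); W=np.load("pics/w16.npy")@M
# predict collar silhouette in cradle at nominal
yaw=np.radians(84.2);a=np.array([np.cos(yaw),np.sin(yaw),0]);b=np.array([a[1],-a[0],0]);th=np.linspace(0,2*np.pi,721);C=np.array([564.3,204.7,50.5])
for s in (9,-9):
    q=(proj(K,W,C+s*a+25*(np.cos(th)[:,None]*b+np.sin(th)[:,None]*[0,0,1]))-[235,65])*6; print(s,q.min(0).round(),q.max(0).round())
print(((proj(K,W,place([564.3,204.7,yaw],[(32,15,54),(32,-15,54),(14,-15,54),(14,15,54),(-14,15,54),(-14,-15,54),(-32,-15,54),(-32,15,54)]))-[235,65])*6).round())
```

```text
9 [128. 327.] [487. 336.]
-9 [132. 447.] [483. 480.]
[[197. 153.]
 [420. 153.]
 [417. 294.]
 [199. 294.]
 [202. 500.]
 [413. 501.]
 [410. 627.]
 [204. 626.]]
```

View pics/top16.png

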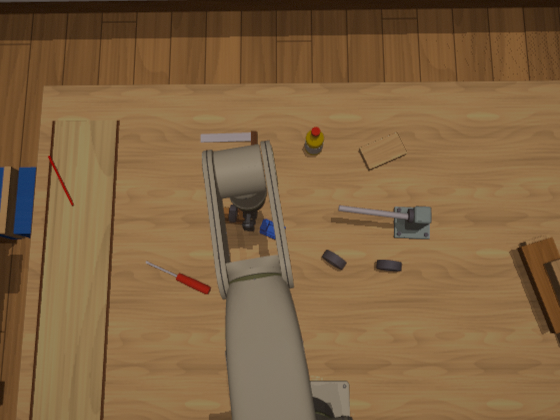

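The bystanders are where they were: glue (315,140), driver (192,283), offcut (383,150), and square (228,138) with its stock half hidden by the arm. The rod is empty and the collar is seated. Handing in.

```bash
python3 -c "
from bench import r
print(r.hand_in())"
```

```text
the job is handed in; nothing more can be done
None
```

The collar is off the rod and lying in the brown wooden cradle, released, with the arm withdrawn. I handed the job in about 20 s into the 69 s; `hand_in` gives no verdict.

- **Sliding it off:** I found the rod's bend in the wrist pictures (heading about 83.5° in yaw and rising 3 to 4°). I followed it with force and picture checks, mostly every 15–25 mm. The readings at those checks stayed at the collar's own weight, 2 to 3 N, with side force under 0.6 N. The last 60 mm, past the tip, was one slow move with a reading only at its end. The highest contact I saw was when the grip closed: the wrist read 3.7 N, so about 6 N between collar and rod.
- **Laying it down:** I lowered it until it met the dowels with about 5 N and opened slowly. The last pictures show it between the cheeks, upright and aligned with the cradle. It sits centred across and about 1 mm off centre along, against 6 mm allowed.
- **Bystanders:** The glue, driver, offcut and square's blade look unmoved in the top view. The arm partly hid the square's stock there, and I saw no contact with it.
- **Disagreement:** The two ways of measuring the rod tip's height differed by up to 4 mm. I took a value in between, and the rod stayed centred in the bore.

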